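Free the ruler from the wrapping caddy

ROBOT

A 6-joint arm with a two-finger parallel gripper is mounted at the origin on a cart in front of the work surface, level with it; the furniture and walls round the work are solid. World frame = base frame: x ahead of the robot, y to its left, z up, the work surface at z = 0. Lengths are in m, angles in rad, forces in N, time in s.
With the tool pointing down it reaches from about 0.3 to 1 m from the base axis. Payload 5.1 kg.
Tool frame: the origin (TCP) lies at the very end of the fingers, on their centre line; the grasp point (between the pads) lies 19 mm behind it; z points along the fingers, y is the direction in which the jaws open and shut (so a half turn about z gives the same grasp; the last joint's range is limited). The gripper opens to 95 mm and grips with 3 to 60 N. Pads are 20 mm wide; open, the fingers measure 119 mm over their backs; the gripper's body (75 mm by 180 mm) begins 59 mm behind the grasp point.
Start: joints at [1.127, 0.124, 1.65, -0, 1.367, -0.083], TCP at [0.229, 0.608, 0.215] pointing down, gripper open.
Joint ranges: [-2.61, 2.61], [-1.02, 2.33], [0.03, 2.71], [-1.35, 4.49], [0.32, 2.68], [-2.91, 2.91]. Speed limits (rad/s): [2.57, 2.57, 3.14, 3.14, 3.14, 3.14].

INTERFACE

Orientations are given as a rotation vector (axis times angle).
In Python, from rig import * gives the robot as it stands. Calls block until the motion is done:
- move_pose(position, orientation): joint-space move of the TCP to a pose.
- move_linear(position, attitude=None, max_speed=0.15, force_limit=None): straight line of the TCP; attitude=None keeps the orientation; max_speed is the mean speed in m/s. With force_limit (N) it stops when the force on the tool has changed by that much, and returns True; else False.
- move_joints(angles): joint-space move.
- ungrasp() and grab(): open the fingers fully, or close them until they stop; the grip force is fixed at half the most.
- wait(seconds).
- solve_ik(position, orientation): joint angles nearest the present ones, or None.
- read_state(): the state.
- camera(name): name is "side" or "top" or "wrist"; returns a dict with "color" (480x640x3 uint8, red, green, blue), "vertical_fov" (degrees; the focal length in pixels is half the picture's height over the tangent of half this angle, whatever the lens; pixels are square), "cx", "cy" (the principal point, pixels), "rvec" (rotation vector, rad) and "tvec" (3), from world to camera coordinates, as OpenCV has them. Camera axes: x right, y down, z forward; pixel columns grow to the right and rows downward; lengths in m; the calibration is good to about 2 mm. A picture is of the moment at which its call begins. There is no depth.
A pose or a line that the arm cannot do raises PlanningError and nothing moves.
- sign_off(): hands the job in, once; it reports no verdict.
The state is a dict: "t": time; "joint_pos": joint angles; "qvel": joint speeds; "effort": joint torques, N m; "position": TCP position; "ee_rot": TCP orientation; "ft_force": force on the tool from outside, world axes, zero at the start; "wrist_torque": the same for the moment, N m; "gripper_width": opening from 0.0 (shut) to 1.0 (fully open).
Only numpy, scipy, OpenCV 4.12 (cv2) and the standard library are available. Lean on these libraries where they do the work, as an engineer would, in place of code of your own. Each camera call takes 0.05 s, during which the arm holds its last target.

TASK

Slide the small tape roll up off its post on the wooden wrapping caddy and stand it flat on the counter beside the caddy, let go. Then take the wooden ruler out of the caddy: it is longer than the opening, so tilt it and draw it out end first without forcing it, leaving the other things on the counter alone. Finish still holding the ruler steady in the gripper, all of it at least 5 cm above the top of the caddy.

Things in the scene. Friction and masses are not known exactly. Their poses are not given: they have to be found in the camera images.
- caddy: Low wooden box fixed to the counter, 122 (x) x 312 (y, its length) x 65 mm high; origin at the centre of its underside, z up. Walls and floor 6 mm; inside 110 x 300 mm and 54 mm high below two fixed covers 5 mm thick: a long one over y = +70 to +156 mm, a short one over y = -156 to -95 mm.
- post_top (a point): Centre of the top end of the round wooden post fixed upright on the caddy's short cover: 16 mm thick, 45 mm tall, at x = +32, y = -122 mm of the caddy, from z = 65 to z = 110 mm.
- opening (a point): Centre of the caddy's only opening, in its top between the covers, 165 mm long (caddy y) and 110 mm wide; level with the caddy's top (z = 65 mm), at y = -12.5 mm of the caddy; axes as the caddy's.
- roll_mid (a point): Centre of the paper tape roll threaded on the post, flat on the short cover: ring 56 mm across outside, hole 24 mm, 28 mm high, about 60 g; z is its axis. It overhangs the opening and the way out of the ruler. To be grasped across its outside. The counter beyond the post end (x 0.38 to 0.55, y -0.30 to -0.18) is always bare.
- ruler_mid (a point): Centre of the wooden ruler, a bar 230 (y) x 24 (x) x 12 mm (z), about 50 g, lying on the caddy's floor along the caddy, its ends under the two covers. It comes out when slid under the long cover to within about 10 mm of the end wall, sloped 17 to 26 degrees with its other end up, and drawn up along its length.
- ruler_end_a (a point): Middle of the ruler's end face on the short cover's (post) side, 115 mm from its centre along its -y.
- ruler_end_b (a point): Middle of the ruler's end face on the long cover's side, 115 mm from its centre along its +y.
- soap: Bystander: wrapped bar of soap, 53 x 78 x 28 mm, origin at the centre of its underside.
- reader: Bystander: card reader, 153 x 73 x 44 mm, origin at the centre of its underside.
- tin: Bystander: small round white tin, 50 mm across, 21 mm high, origin at the centre of its underside.
Things that resemble listed ones, but are neither listed nor needed, are in the scene too. What is shaped like the part that bears roll_mid but black, green or red is not meant.

How it is judged:
On the way, in this order (a step that is already met when the one before it is completed fails the run):
1. the roll is off its post, standing flat on the counter and let go, the ruler still in the caddy (height (world z) of roll_mid between 0.01 and 0.018 m and angle between roll_mid's own z axis and vertical below 0.1 rad and linear speed of roll below 0.02 m/s and contact force between the fingers and roll below 0.05 N and height (world z) of ruler_mid below 0.06 m), for 0.2 s.
2. the ruler slopes through the opening in the grip: one end above the caddy's top, its other end still inside the caddy below the cover (contact force between the fingers and ruler above 0.5 N and ((z of ruler_end_a in the frame of caddy above 0.072 m and z of ruler_end_b in the frame of caddy below 0.055 m and y of ruler_end_b in the frame of caddy above 0.05 m and angle between ruler_mid's own y axis and vertical above 1.75 rad) or (z of ruler_end_b in the frame of caddy above 0.072 m and z of ruler_end_a in the frame of caddy below 0.055 m and y of ruler_end_a in the frame of caddy below -0.075 m and angle between ruler_mid's own y axis and vertical below 1.39 rad))), for 0.1 s.
At the end, for the whole second after the job is handed in: The gripper holds the ruler still (under 3 cm/s), the centres of both its end faces at least 53 mm above the caddy's top, touching neither caddy nor roll; the roll stands flat (within 0.1 rad) on the counter, untouched and at rest (z of each of ruler_end_a, ruler_end_b in the frame of caddy above 0.118 m and contact force between the fingers and ruler above 1 N and contact force between ruler and caddy below 0.05 N and contact force between each of ruler, the fingers and roll below 0.05 N and linear speed of ruler below 0.03 m/s and angular speed of ruler below 0.15 rad/s and height (world z) of roll_mid between 0.01 and 0.018 m and angle between roll_mid's own z axis and vertical below 0.1 rad and linear speed of roll below 0.02 m/s); the arm keeps its last pose, push and grip.
It fails at once if the ruler is forced against the caddy (over 30 N) (contact force between ruler and caddy above 30 N).
It fails at once if a bystander (soap, card reader, tin) is shifted more than 2 cm (distance of any of soap, reader, tin from where it was at the start of the episode above 0.02 m).
It also fails if it takes over 64 s, if anything falls off the work surface, if the arm or the gripper's body presses on something with over 40 N, if the wrist force passes 120 N, or if a joint passes its speed limit or range.

## Working session

There is one attempt and no reset: what is moved stays moved. The work goes in short steps, each a Python script; the robot and the scene stay as the last script left them, time stands still between calls to the robot, and variables do not carry over. Pictures are saved under pics/ and viewed, and the job is handed in when it is done.

```bash
ls; mkdir -p pics
python3 - <<'E'
from rig import *
import cv2
for n in ("side","top","wrist"):
    c=camera(n); cv2.imwrite(f"pics/{n}0.png",c["color"][:,:,::-1]); print(n,c["vertical_fov"],c["cx"],c["cy"],c["rvec"],c["tvec"])
print(read_state())
E
```

```text
pics
side 57.16813306186198 320.60880275495043 237.08146366557958 [ 0.38273001 -2.5307074   1.5337098 ] [0.57388982 0.17386726 0.81668293]
top 47.62708135356284 317.54123993844615 240.15161094675614 [ 2.0961428  -2.1498417   0.21535385] [0.00495163 0.62484541 1.17874334]
wrist 59.30820764241576 316.2179254301191 237.2071821030044 [-2.39740777 -1.65949837 -0.2186338 ] [-0.64941944 -0.02926898  0.38968253]
{'t': 0.15, 'joint_pos': array([ 1.12740905e+00,  1.24333751e-01,  1.65136252e+00, -1.32688490e-05,
        1.36746635e+00, -8.26037818e-02]), 'qvel': array([ 2.07742791e-03, -1.90323190e-03, -4.89270963e-03, -3.05957460e-04,
       -2.97942755e-04,  3.50101404e-05]), 'effort': array([-3.72165914e-05, -4.18193185e+01, -3.60472083e+01,  7.75050768e-02,
        4.69429186e-02, -8.78879587e-05]), 'position': array([0.22927602, 0.60769481, 0.21368205]), 'ee_rot': array([-5.63573484e-01, -3.09022623e+00,  2.38630778e-03]), 'ft_force': array([-0.57480464,  0.3270221 , -0.22025061]), 'wrist_torque': array([-0.00871431,  0.02191662,  0.07873607]), 'gripper_width': 1.0001302176414082}
```

View pics/top0.png

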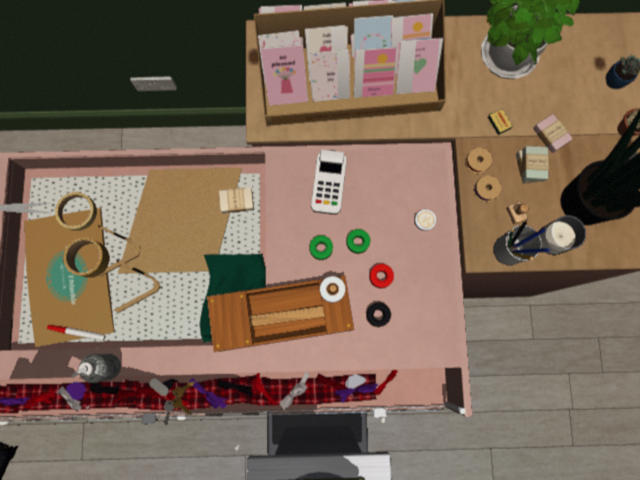

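View pics/side0.png

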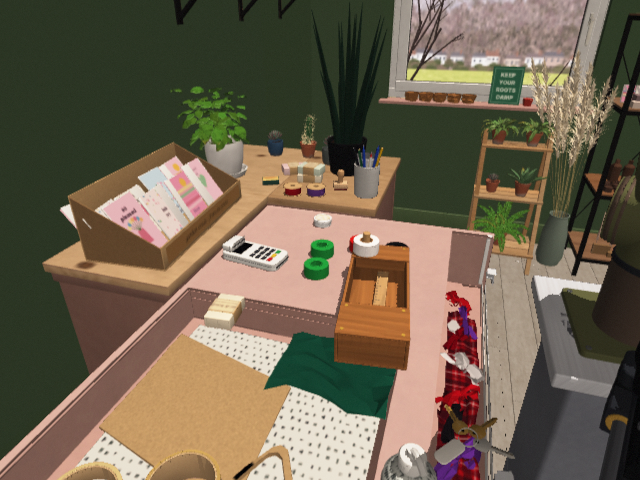

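View pics/wrist0.png

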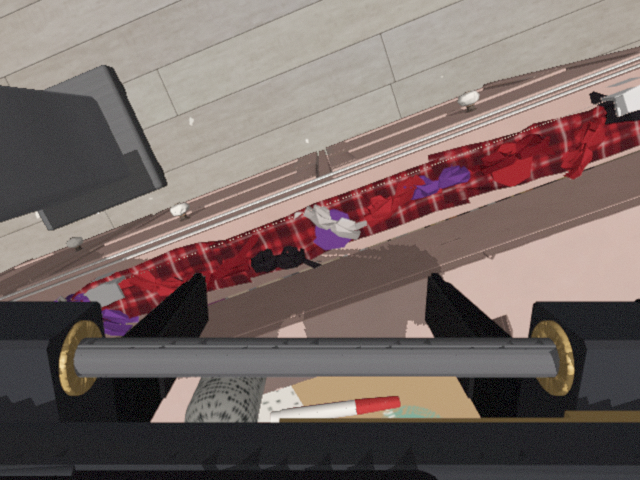

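The top view shows the caddy at about (280,312), long cover on the left, and the white roll on its post at (332,288). The similar rings are green (320,247) and (358,241), red (381,275) and black (378,314). Tan rings sit on the side table at (480,159) and (488,187). Only the white ring is threaded on the post on the short cover, so that's the one meant. I'll confirm with a crop.

Run:
```python
import cv2
a=cv2.imread("pics/top0.png")[255:365,195:405]; cv2.imwrite("pics/tc.png",cv2.resize(a,(798,418),interpolation=cv2.INTER_CUBIC))
a=cv2.imread("pics/side0.png")[225:375,310:430]; cv2.imwrite("pics/sc.png",cv2.resize(a,(480,600),interpolation=cv2.INTER_CUBIC))
```

```text
(no output)
```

View pics/tc.png

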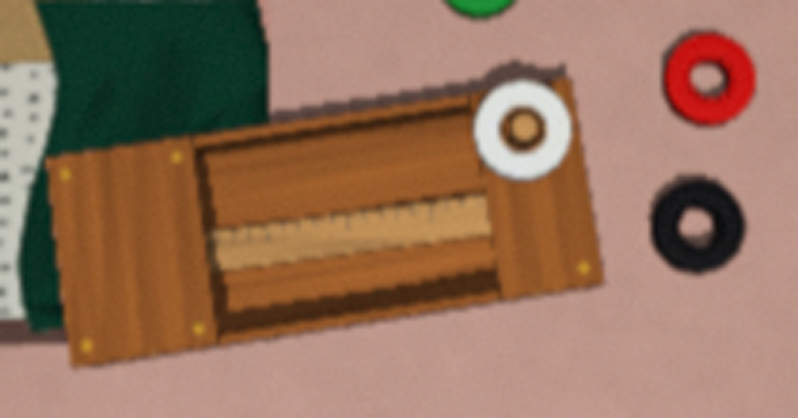

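View pics/sc.png

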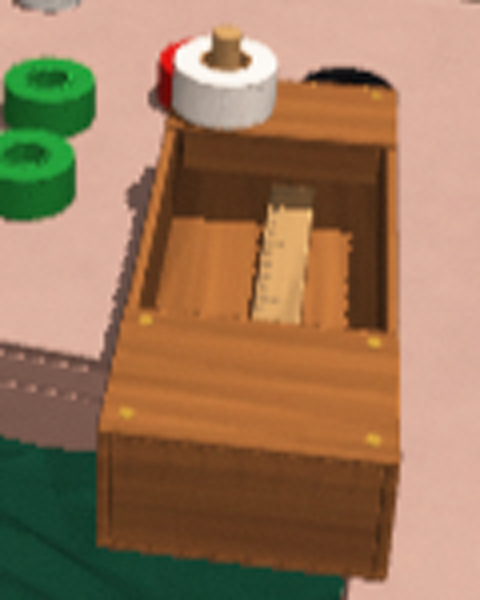

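The crops confirm it: the white ring, crop (523,128), is on a wooden post. The ruler lies in the opening, crop (213-490, 197-271). Next I'll fit the poses.

```bash
cat > h.py <<'E'
from rig import *
import numpy as np, cv2
from scipy.optimize import least_squares
from scipy.spatial.transform import Rotation as R
CAL={"side":(57.16813306,320.6088,237.08146,[0.38273001,-2.5307074,1.5337098],[0.57388982,0.17386726,0.81668293]),
"top":(47.62708135,317.54124,240.15161,[2.0961428,-2.1498417,0.21535385],[0.00495163,0.62484541,1.17874334])}
def K(fov,cx,cy):
    f=240/np.tan(np.radians(fov/2)); return np.array([[f,0,cx],[0,f,cy],[0,0,1.]])
def proj(n,P):
    c=CAL[n]; return cv2.projectPoints(np.atleast_2d(np.array(P,float)),np.array(c[3]),np.array(c[4]),K(*c[:3]),None)[0][:,0]
def unproj(n,uv,z,c=None):
    if c is None: c=CAL[n]
    Rm=cv2.Rodrigues(np.array(c[3],float))[0]; d=Rm.T@np.linalg.inv(K(*c[:3]))@np.array([*uv,1.]); o=-Rm.T@np.array(c[4])
    return o+d*(z-o[2])/d[2]
E
python3 - <<'E'
from h import *
t=lambda u,v:(195+(u+.5)/3.8-.5,255+(v+.5)/3.8-.5)
s=lambda u,v:(310+(u+.5)/4-.5,225+(v+.5)/4-.5)
T=[((61,156,65),t(48,158)),((-61,156,65),t(70,366)),((-61,-156,65),t(603,285)),((61,-156,65),t(565,68)),((55,70,65),t(195,145)),((-55,70,65),t(215,338)),((-61,-95,65),t(501,301)),((32,-122,110),t(524,128))]
S=[((61,156,65),s(100,433)),((-61,156,65),s(397,463)),((61,156,0),s(98,545)),((-61,156,0),s(386,578)),((-61,-156,65),s(397,92)),((55,70,65),s(150,320)),((-55,70,65),s(387,343)),((32,-122,110),s(227,30))]
def W(p,L):
    L=np.array(L,float)/1000; c,q=np.cos(p[2]),np.sin(p[2]); return np.stack([p[0]+c*L[:,0]-q*L[:,1],p[1]+q*L[:,0]+c*L[:,1],L[:,2]],1)
def res(p,sets):
    return np.concatenate([(proj(n,W(p,[a for a,b in D]))-np.array([b for a,b in D])).ravel() for n,D in sets])
for sets in ([("top",T)],[("side",S)],[("top",T),("side",S)]):
    r=least_squares(res,[.4,.05,.1],args=(sets,),loss="soft_l1"); print(r.x,np.round(res(r.x,sets).reshape(-1,2),1).tolist())
p=r.x; np.save("caddy.npy",p)
print("post",W(p,[(32,-122,110)]), "roll top/outer", unproj("top",t(523,129),.093), unproj("top",t(523,129),.093)[:2]-W(p,[(32,-122,93)])[0,:2])
M=np.array([[np.cos(p[2]),-np.sin(p[2])],[np.sin(p[2]),np.cos(p[2])]])
for q in (t(490,197),t(492,237),t(213,230),t(215,271)): print("ruler in caddy",(M.T@(unproj("top",q,.018)[:2]-p[:2])*1000).round(1))
for q in (s(272,205),s(313,207),s(252,320),s(300,323),s(272,185),s(313,186)): print("ruler side in caddy",(M.T@(unproj("side",q,.018)[:2]-p[:2])*1000).round(1))
E
```

```text
[0.4625067  0.0770743  0.12748678] [[-0.9, -0.1], [-0.3, 0.5], [0.5, -0.2], [1.5, 2.4], [-0.8, 0.1], [0.3, -1.0], [-0.0, -0.2], [0.0, -0.4]]
[0.46308464 0.0780178  0.1318175 ] [[-0.5, -0.7], [1.5, 0.2], [-0.5, 1.5], [0.6, 2.0], [0.2, -0.8], [-2.9, -3.0], [0.1, -2.6], [0.2, 0.2]]
[0.46279208 0.07734284 0.12922669] [[-1.0, -0.1], [-0.3, 0.5], [0.4, -0.5], [1.3, 2.2], [-1.0, 0.1], [0.3, -1.1], [-0.1, -0.4], [-0.2, -0.7], [-0.5, -1.0], [1.5, -0.0], [-0.4, 1.1], [0.6, 1.8], [0.6, -0.9], [-2.7, -3.3], [0.2, -2.8], [0.5, 0.1]]
post [[ 0.51024707 -0.03951615  0.11      ]] roll top/outer [ 0.51003844 -0.03982563  0.093     ] [-0.00020864 -0.00030948]
ruler in caddy [  1.5 -99.6]
ruler in caddy [-22.4 -97. ]
ruler in caddy [ 7.7 68.9]
ruler in caddy [-16.8  70.9]
ruler side in caddy [  2.8 -99.4]
ruler side in caddy [ -19.1 -101.1]
ruler side in caddy [6.3 6.6]
ruler side in caddy [-16.9   5.1]
ruler side in caddy [   4.  -119.9]
ruler side in caddy [ -18.3 -122.6]
```

Caddy pose is about (0.463, 0.077), yaw 0.129. The ruler centre is about x=-7, y=-6 in the caddy frame. The open fingers are 119 mm over their backs and won't fit squarely between the 110 mm walls, so I'll enter diagonally for the ruler. The roll comes first.

```bash
cat >> h.py <<'E'
def down(th):
    """tool down, jaw axis at world angle th"""
    y=np.array([np.cos(th),np.sin(th),0]); z=np.array([0,0,-1.]); return R.from_matrix(np.stack([np.cross(y,z),y,z],1))
E
python3 - <<'E'
from h import *
for px in ((320,247),(358,241),(381,275),(378,314)): print(px,unproj("top",px,.02).round(3))
rx,ry=0.5102,-0.0397
for th in (0,np.pi):
    o=down(th).as_rotvec()
    for p in ((rx,ry,.16),(rx,ry,.072),(.46,-.24,.008)): print(th,np.round(solve_ik(p,o),2) if solve_ik(p,o) is not None else None)
E
```

```text
(320, 247) [ 0.616 -0.017  0.02 ]
(358, 241) [ 0.628 -0.107  0.02 ]
(381, 275) [ 0.546 -0.157  0.02 ]
(378, 314) [ 0.457 -0.146  0.02 ]
0 [-0.18 -0.15  2.01 -0.    1.28 -0.18]
0 [-0.18 -0.05  2.08 -0.    1.11 -0.18]
0 [-0.58  0.06  2.09 -0.    0.98 -0.58]
3.141592653589793 None
3.141592653589793 None
3.141592653589793 [-0.58  0.06  2.09  0.    0.98  2.56]
```

Run:
```python
from h import *
rx,ry=0.5102,-0.0397
o=down(0).as_rotvec()
move_pose((rx,ry,.20),o); move_linear((rx,ry,.073),max_speed=.12,force_limit=8)
s=read_state(); print(s["t"],s["position"],s["ft_force"])
grab(); s=read_state(); print(s["t"],s["gripper_width"],s["ft_force"])
c=camera("top"); cv2.imwrite("pics/g1.png",c["color"][:,:,::-1])
print(move_linear((rx,ry,.150),max_speed=.1,force_limit=12)); s=read_state(); print(s["t"],s["gripper_width"],s["ft_force"],s["position"])
c=camera("side"); cv2.imwrite("pics/g2.png",cv2.resize(c["color"][150:390,240:560,::-1],(800,600)))
```

```text
3.8583 [ 0.5109772  -0.03984242  0.0739721 ] [-0.0405231  -0.39809754 -0.58841259]
4.5917 0.5721626002125654 [0.40877181 0.18806151 0.56728599]
False
5.5583 0.5775037306246026 [-1.14359958 -0.3154015   0.3703101 ] [ 0.50964065 -0.03961345  0.14918255]
```

View pics/g2.png

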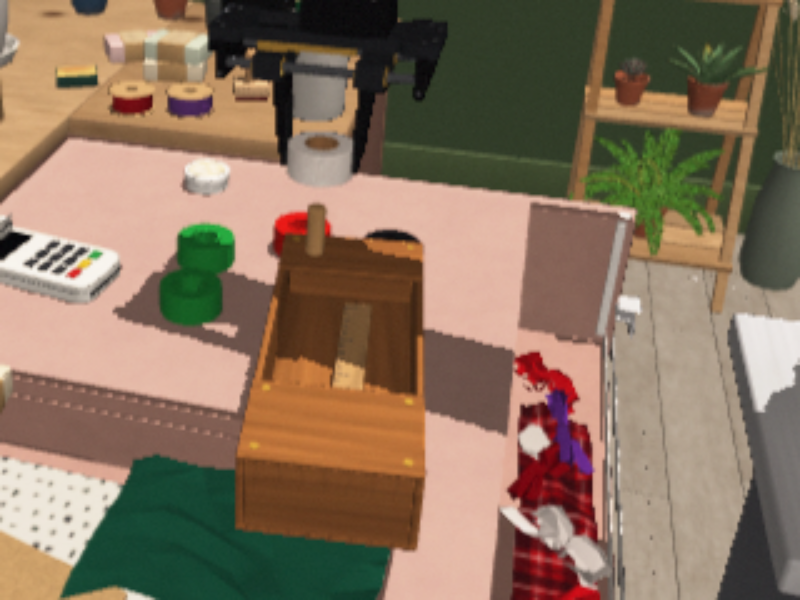

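The roll is in the jaws at (320,158), above the post top at (315,210), and clear of it. Now I'll place it.

Run:
```python
from h import *
o=down(0).as_rotvec()
x,y=.46,-.245
move_linear((.5,-.06,.155),max_speed=.15)
move_pose((x,y,.10),o); move_linear((x,y,.03),max_speed=.12)
print(move_linear((x,y,.0075),max_speed=.03,force_limit=4))
s=read_state(); print(s["t"],s["position"],s["ft_force"],(R.from_rotvec(s["ee_rot"]).as_matrix()[:,2]).round(3))
ungrasp(); wait(.2); move_linear((x,y,.13),max_speed=.15)
s=read_state(); print(s["t"],s["gripper_width"])
c=camera("side"); cv2.imwrite("pics/p1.png",cv2.resize(c["color"][150:390,240:560,::-1],(800,600)))
c=camera("top"); cv2.imwrite("pics/p2.png",cv2.resize(c["color"][230:370,190:470,::-1],(800,400)))
```

```text
True
8.15 [ 0.45948138 -0.24469366  0.00792158] [0.89836547 0.80092745 3.07908012] [-0.001  0.001 -1.   ]
10.1667 1.0008069431290891
```

View pics/p1.png

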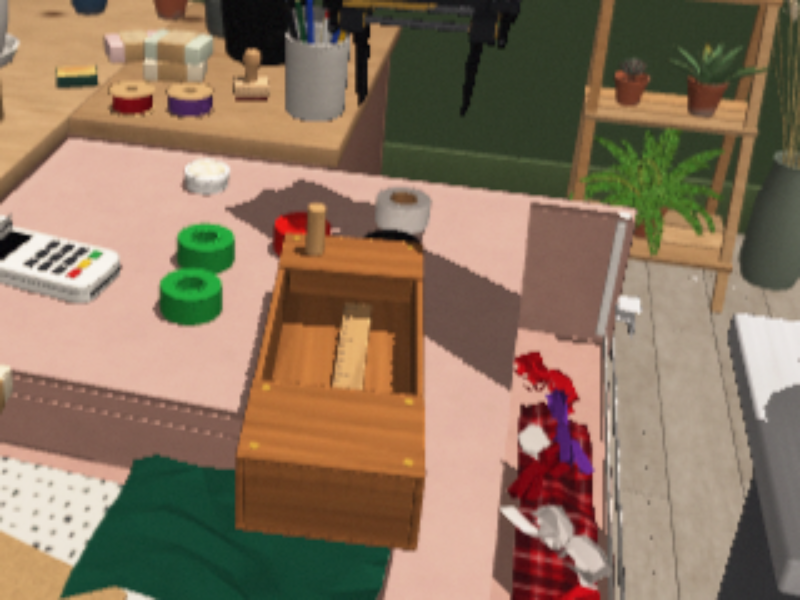

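View pics/p2.png

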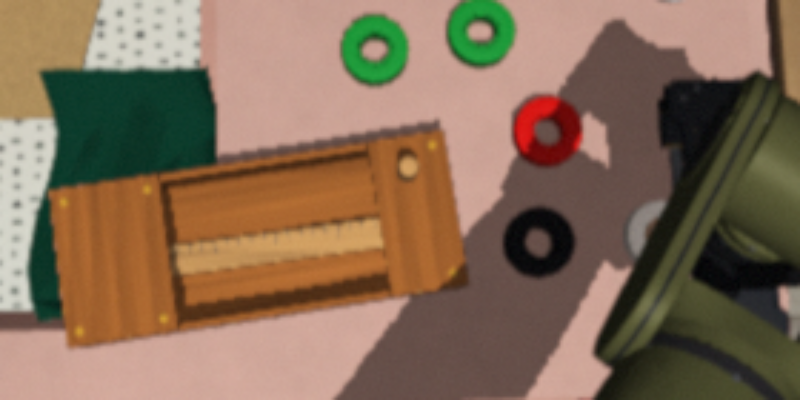

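The roll stands flat on the counter at crop (402,212), released. Now for the ruler: diagonal jaw entry, pausing above the rim to look.

```bash
cat >> h.py <<'E'
P=np.load("caddy.npy")
RC=R.from_euler("z",P[2])
def cw(x,y,z): return RC.apply([x/1000,y/1000,0])+[P[0],P[1],z/1000]
def wc(p): return RC.inv().apply(np.array(p)-[P[0],P[1],0])*1000
E
python3 - <<'E'
from h import *
th=P[2]+np.radians(46)
o=down(th).as_rotvec()
p=cw(-2,-31,200); print(p,solve_ik(p,o),solve_ik(cw(-2,-31,8),o))
move_linear((.46,-.22,.2),max_speed=.2)
move_pose(p,o); move_linear(cw(-2,-31,85),max_speed=.15)
s=read_state(); print(s["t"],wc(s["position"]),s["joint_pos"].round(3))
for n in ("wrist","side"):
    c=camera(n); cv2.imwrite(f"pics/r_{n}.png",c["color"][:,:,::-1])
    # project expected opening corners & ruler in the wrist view
    if n=="wrist":
        k=K(c["vertical_fov"],c["cx"],c["cy"]); im=c["color"][:,:,::-1].copy()
        for q in ((55,70,65),(-55,70,65),(-55,-95,65),(55,-95,65)):
            u=cv2.projectPoints(cw(*q)[None],np.array(c["rvec"]),np.array(c["tvec"]),k,None)[0].ravel(); print(q,u.round())
            if abs(u).max()<2000: cv2.circle(im,tuple(int(v) for v in u),5,(255,0,255),2)
        cv2.imwrite("pics/r_wrist.png",im)
E
```

```text
[0.46480364 0.04634359 0.2       ] [-1.56245833e-02 -2.86832741e-01  2.06031735e+00 -4.44089210e-16
  1.36810804e+00 -9.47702734e-01] [-1.56245833e-02 -5.08296774e-02  2.20856881e+00 -4.44089210e-16
  9.83853522e-01 -9.47702734e-01]
12.75 [ -1.20144103 -31.36231043  85.95219371] [-0.016 -0.171  2.166 -0.     1.145 -0.948]
(55, 70, 65) [558. 222.]
(-55, 70, 65) [402.  35.]
(-55, -95, 65) [144. 293.]
(55, -95, 65) [303. 431.]
```

View pics/r_wrist.png

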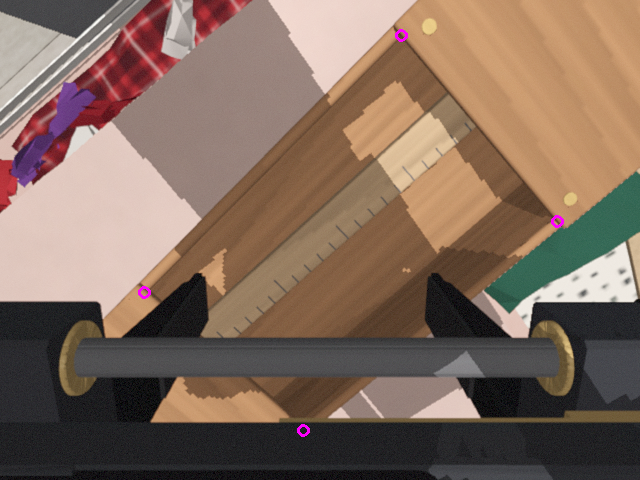

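View pics/r_side.png

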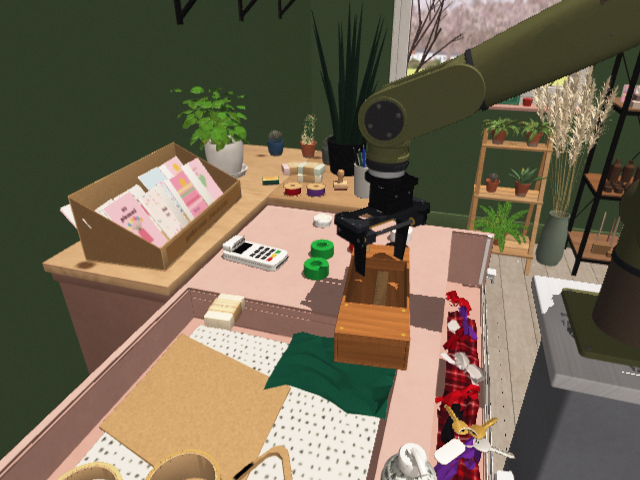

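The predicted opening corners, drawn as circles at (402,35), (558,222) and (144,293), sit on the real ones. The ruler runs from (220,320) to (455,110), between the fingertips. Descending.

Run:
```python
from h import *
def st(m):
    s=read_state(); print(m,round(s["t"],2),wc(s["position"]).round(1),s["ft_force"].round(1),s["wrist_torque"].round(2),round(s["gripper_width"],3)); return s
print(move_linear(cw(-2,-31,25),max_speed=.08,force_limit=6)); st("a")
print(move_linear(cw(-2,-31,7),max_speed=.03,force_limit=5)); st("b")
```

```text
False
a 13.75 [ -1.5 -31.1  25.4] [ 0.  -0.1 -0.6] [-0.07  0.05 -0.  ] 1.002
True
b 14.39 [ -2.7 -30.9   6.3] [-0.8 -0.1  2.8] [ 0.11 -0.03  0.02] 1.0
```

Touching the floor, so I'll lift 1.5 mm and close.

Run:
```python
from h import *
def st(m):
    s=read_state(); print(m,round(s["t"],2),wc(s["position"]).round(1),s["ft_force"].round(1),s["wrist_torque"].round(2),round(s["gripper_width"],3)); return s
move_linear(cw(-2,-31,8),max_speed=.02); st("a")
grab(); st("b")
for n in ("wrist","side"):
    c=camera(n); cv2.imwrite(f"pics/c_{n}.png",c["color"][:,:,::-1])
```

```text
a 14.68 [ -2.2 -31.    7.8] [-0.7  0.1 -0.4] [-0.02 -0.    0.03] 1.001
b 15.67 [ -1.1 -30.8   8.4] [ 2.6  2.1 -1. ] [ 0.32 -0.39 -0.45] 0.377
```

View pics/c_wrist.png

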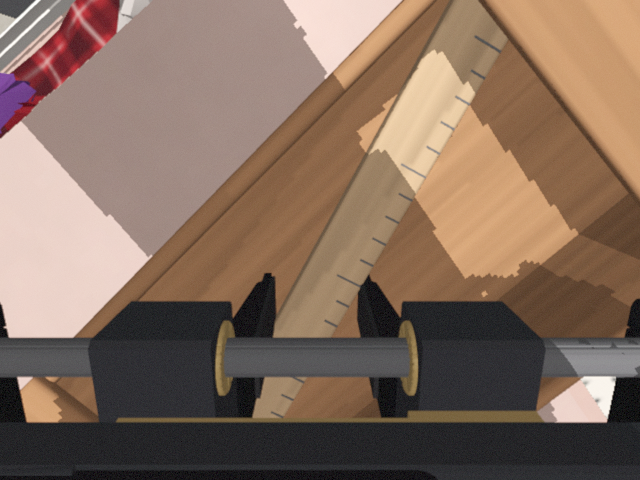

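As expected, the ruler turned about 18° and met the walls; finger width is 36 mm, still oblique. I'll turn the wrist back so the pads align with the bar.

Run:
```python
from h import *
def st(m):
    s=read_state(); print(m,round(s["t"],2),wc(s["position"]).round(1),s["ft_force"].round(1),s["wrist_torque"].round(2),round(s["gripper_width"],3)); return s
for a in (36,27,18,12):
    q=solve_ik(cw(-2,-31,8.3),down(P[2]+np.radians(a)).as_rotvec()); move_joints(q); st(a)
move_linear(cw(-2,-31,14),max_speed=.03); st("lift")
for a in (6,0):
    q=solve_ik(cw(-2-a*0-0,-31,14),down(P[2]+np.radians(a)).as_rotvec()); move_joints(q); st(a)
for n in ("wrist","side"):
    c=camera(n); cv2.imwrite(f"pics/d_{n}.png",c["color"][:,:,::-1])
c=cv2.imread("pics/d_side.png")[200:400,300:460]; cv2.imwrite("pics/d_side.png",cv2.resize(c,None,fx=3,fy=3))
```

```text
36 16.06 [ -0.3 -30.6   9.1] [ 3.9  3.5 -0.1] [ 0.69 -0.85 -0.82] 0.304
27 16.33 [ -0.7 -30.7   8.9] [5.5 3.1 0.6] [ 0.66 -0.79 -0.76] 0.269
18 16.61 [ -2.5 -31.2   8.2] [ 0.1 -0.6  2.1] [ 0.06  0.15 -0.01] 0.247
12 16.86 [ -2.2 -31.1   8.2] [0.2 0.2 0.9] [ 0.04  0.02 -0.06] 0.251
lift 17.2 [ -2.  -31.   14.1] [-0.1  0.2 -1.4] [-0.11  0.01  0.02] 0.253
6 17.45 [ -2.2 -31.   13.9] [-0.6 -0.1 -0.2] [-0.1   0.01  0.02] 0.254
0 17.7 [ -2.1 -31.   13.9] [0.2 0.4 0.1] [-0.11  0.05 -0.04] 0.252
```

View pics/d_wrist.png

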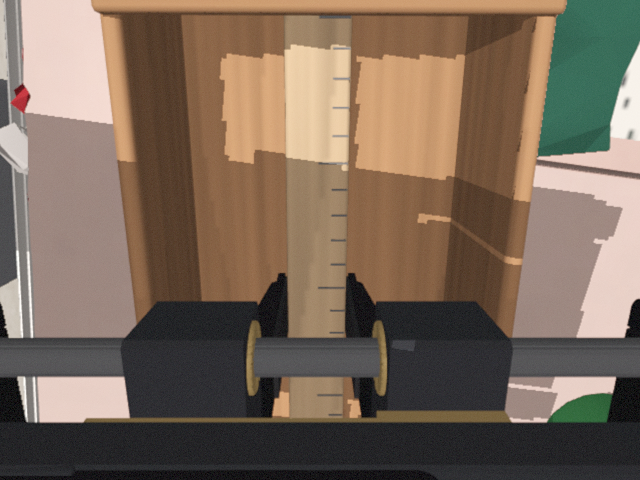

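View pics/d_side.png

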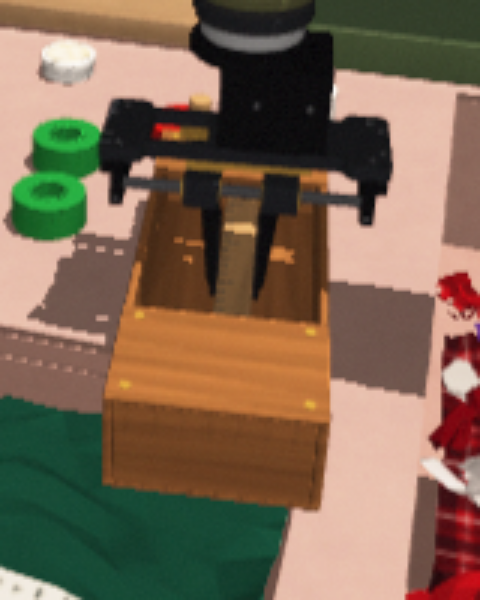

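The ruler is gripped squarely (24 mm), lifted 6 mm, and centred in the opening. Next I'll slide it under the long cover until it touches the end wall lightly.

Run:
```python
from h import *
def st(m):
    s=read_state(); print(m,round(s["t"],2),wc(s["position"]).round(1),s["ft_force"].round(1),s["wrist_torque"].round(2),round(s["gripper_width"],3)); return s
move_linear(cw(-12,-15,14),max_speed=.08); st("x")
move_linear(cw(-12,-1,14),max_speed=.06); st("y")
print(move_linear(cw(-12,18,14),max_speed=.025,force_limit=4)); st("wall")
```

```text
x 18.18 [-12.4 -14.4  13.9] [ 0.1 -0.6  0.7] [-0.08  0.06 -0.03] 0.248
y 18.57 [-11.9  -0.7  14. ] [ 0.1 -0.  -0.8] [-0.05  0.07 -0.05] 0.25
False
wall 19.48 [-12.  18.  14.] [-0.4 -0.1  0.1] [-0.14  0.    0.04] 0.251
```

Run:
```python
from h import *
for n in ("wrist","side","top"):
    c=camera(n); cv2.imwrite(f"pics/e_{n}.png",c["color"][:,:,::-1])
a=cv2.imread("pics/e_side.png")[215:365,310:430];b=cv2.imread("pics/e_top.png")[255:365,195:405]
a=cv2.resize(a,(384,480),interpolation=cv2.INTER_CUBIC); cv2.imwrite("pics/e2.png",a)
cv2.imwrite("pics/e1.png",cv2.resize(b,(798,418),interpolation=cv2.INTER_CUBIC))
```

```text
(no output)
```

View pics/e2.png

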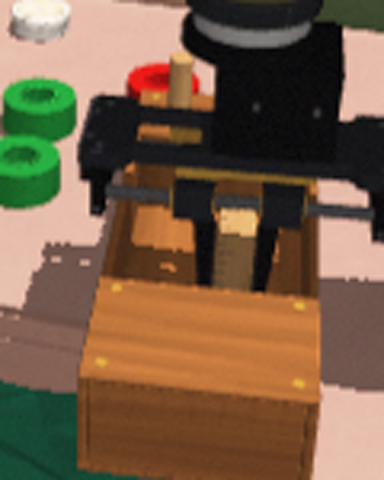

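View pics/e1.png

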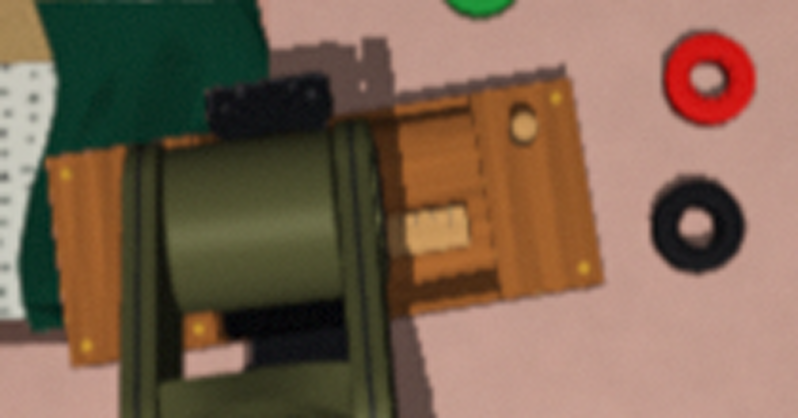

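View pics/e_wrist.png

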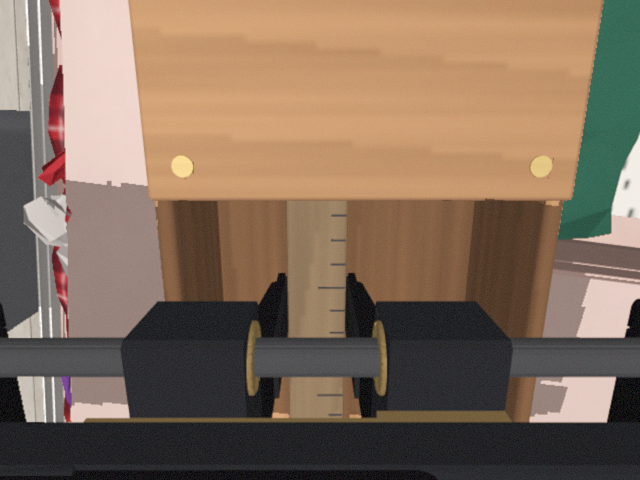

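End a is now visible in the top crop at (469,227), already clear of the short cover's edge at about x=497.

Run:
```python
from h import *
t=lambda u,v:(195+(u+.5)/3.8-.5,255+(v+.5)/3.8-.5)
for q in ((470,206),(468,249),(480,150)): print(wc(unproj("top",t(*q),.024)).round(1))
```

```text
[ -2.4 -86.6  24. ]
[-27.6 -81.5  24. ]
[ 30.  -97.8  24. ]
```

End b is at about y=+146, 4 mm from the end wall. I'll back it off slightly, tilt to 20° about end b in steps, and watch the forces.

```bash
cat >> h.py <<'E'
OFF=127.5
def rp(by,bz,al,x=-12):
    a=np.radians(al); u=np.array([0,-np.cos(a),np.sin(a)]); n=np.array([0,np.sin(a),np.cos(a)])
    p=np.array([x,by,bz])+OFF*u-4*n
    return cw(*p),(RC*R.from_euler("x",-a)*down(0)).as_rotvec()
def st(m):
    s=read_state(); print(m,round(s["t"],2),wc(s["position"]).round(1),s["ft_force"].round(1),s["wrist_torque"].round(2),round(s["gripper_width"],3)); return s
E
python3 - <<'E'
from h import *
seq=[(143.5,18,0),(143.5,17,5),(143.5,16,10),(143,15,15),(143,14.5,20)]
for q in seq+[(53,47,20),(53,160,20)]: 
    j=solve_ik(*rp(*q)); print(q,None if j is None else j.round(2))
for q in seq:
    p,o=rp(*q); r=move_linear(p,o,max_speed=.05,force_limit=5); st((q,r))
    if r: break
wait(.2); st("w")
for n in ("wrist","side"):
    c=camera(n); cv2.imwrite(f"pics/f_{n}.png",c["color"][:,:,::-1])
c=cv2.imread("pics/f_side.png")[200:400,300:460]; cv2.imwrite("pics/f_side.png",cv2.resize(c,None,fx=3,fy=3))
E
```

```text
(143.5, 18, 0) [ 0.08 -0.08  2.23 -0.    1.   -0.05]
(143.5, 17, 5) [ 0.14 -0.09  2.22 -0.1   1.02  0.06]
(143.5, 16, 10) [ 0.2  -0.09  2.2  -0.2   1.05  0.17]
(143, 15, 15) [ 0.25 -0.09  2.19 -0.29  1.09  0.27]
(143, 14.5, 20) [ 0.31 -0.07  2.17 -0.38  1.14  0.36]
(53, 47, 20) [ 0.12 -0.17  2.19 -0.39  1.14  0.16]
(53, 160, 20) [ 0.12 -0.29  2.1  -0.36  1.35  0.07]
((143.5, 18, 0), False) 19.88 [-12.   15.8  14. ] [0.6 0.1 0.1] [-0.08  0.04  0.  ] 0.25
((143.5, 17, 5), False) 20.23 [-11.8  16.6  24.2] [ 0.  -0.  -0.8] [-0.03  0.06 -0.  ] 0.248
((143.5, 16, 10), False) 20.57 [-12.1  17.5  33.9] [ 0.4 -0.9  0.1] [0.04 0.07 0.01] 0.246
((143, 15, 15), False) 20.93 [-12.2  18.9  43.7] [ 1.  -0.1  0. ] [0.1  0.03 0.04] 0.251
((143, 14.5, 20), False) 21.29 [-12.2  21.8  53.9] [ 0.6 -0.5 -1.4] [ 0.18  0.1  -0.  ] 0.249
w 21.49 [-12.2  21.4  54.1] [-0.7  0.1  0.4] [ 0.16  0.1  -0.04] 0.25
```

View pics/f_side.png

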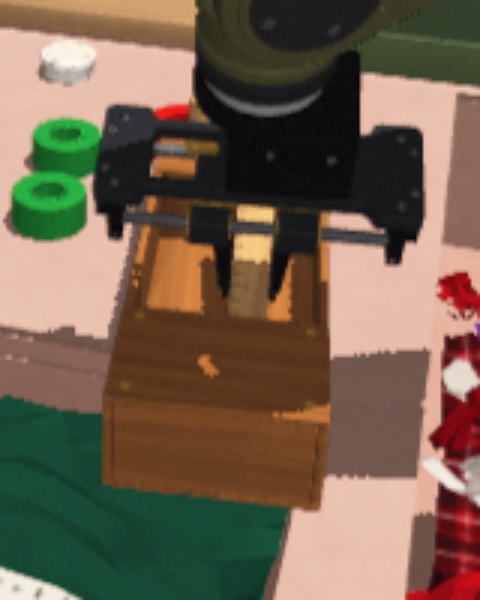

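Run:
```python
from h import *
c=camera("top"); im=c["color"][:,:,::-1].copy()
for q in ((0,143-216,14.5+78.7+5.6),(-24,143-216,14.5+78.7+5.6)):
    u=proj("top",cw(*q))[0]; im[int(round(u[1])),int(round(u[0]))]=(255,0,255); print(u)
cv2.imwrite("pics/k.png",cv2.resize(im[255:365,195:405],(798,418),interpolation=cv2.INTER_NEAREST))
```

```text
[312.14471598 306.33102571]
[313.84928243 317.42185972]
```

View pics/k.png

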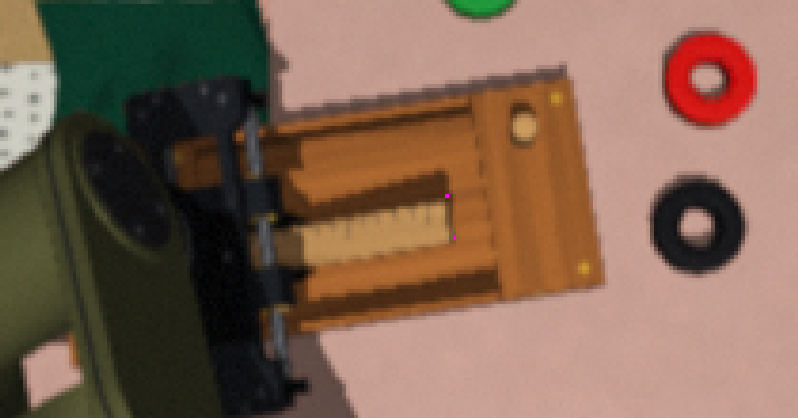

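View pics/f_wrist.png

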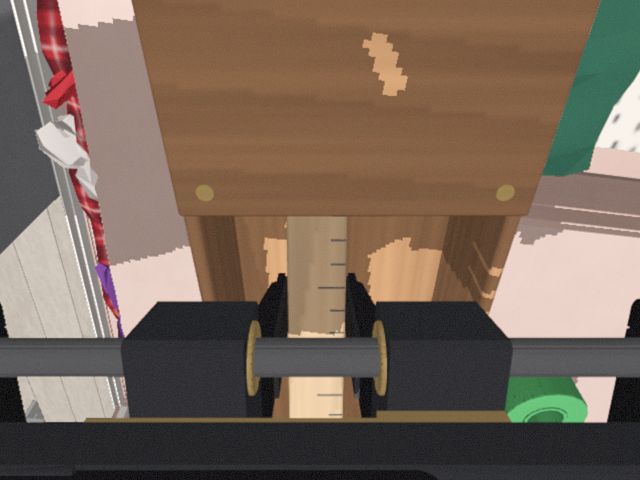

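End a appears at crop (449,223), right where a 20° tilt predicts (magenta at 447-455), and its shadow shows it is raised. Drawing it out along its length.

Run:
```python
from h import *
wait(.1)
al=np.radians(20); ok=True
for d in (32,64,98):
    p,o=rp(143-d*np.cos(al),14.5+d*np.sin(al),20); r=move_linear(p,o,max_speed=.06,force_limit=6); st((d,r))
    if r: ok=False; break
if ok:
    p,o=rp(143-98*np.cos(al),165,20); r=move_linear(p,o,max_speed=.1,force_limit=10); st(("up",r))
    wait(.3); st("end")
for n in ("wrist","side","top"):
    c=camera(n); cv2.imwrite(f"pics/z_{n}.png",c["color"][:,:,::-1])
```

```text
(32, False) 22.43 [-12.   -8.4  65.4] [-0.5 -0.1 -0.5] [0.05 0.09 0.06] 0.248
(64, False) 23.11 [-12.  -38.5  76.3] [-0.1 -0.8 -0.1] [0.17 0.03 0.05] 0.25
(98, False) 23.82 [-12.1 -70.4  87.8] [-0.8  0.8 -0.8] [ 0.1   0.06 -0.03] 0.251
('up', False) 25.14 [-12.5 -70.2 203.8] [ 0.2 -0.3 -1.4] [ 0.13  0.06 -0.01] 0.249
end 25.44 [-12.2 -70.3 204.5] [ 0.  -0.1 -0.2] [0.14 0.08 0.01] 0.247
```

View pics/z_side.png

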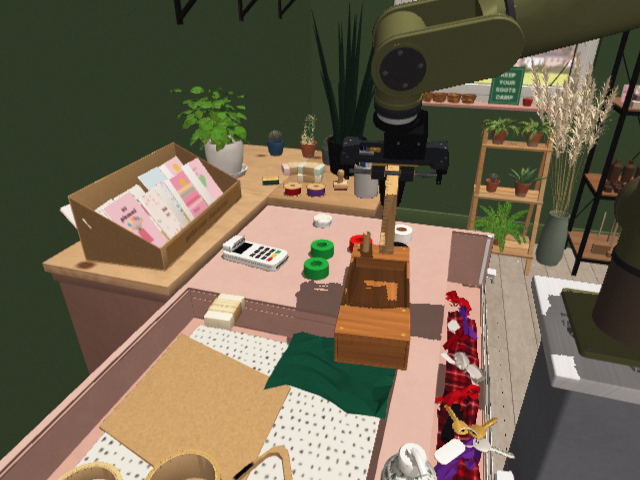

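View pics/z_top.png

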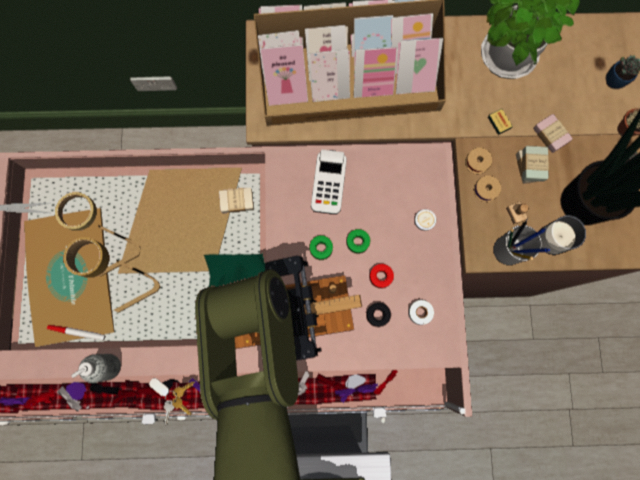

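The ruler is out and held; the roll stands at (421,312), and the bystanders look unmoved. Quick check of the height of end b, then I'll hand in.

```bash
python3 - <<'E'
from h import *
al=np.radians(20)
for z in (165,140,118): print(z,proj("side",cw(-12,143-98*np.cos(al),z)))
u=np.array([0,-np.cos(al),np.sin(al)])*230
print("a",proj("top",cw(*(np.array([-12,50.9,165])+u))))
E
python3 -c "
import cv2;a=cv2.imread('pics/z_side.png')[140:290,320:440];cv2.imwrite('pics/zz.png',cv2.resize(a,(480,600)))"
```

```text
165 [[386.15203133 250.6993638 ]]
140 [[385.19014568 263.29783459]]
118 [[384.36749735 274.07261937]]
a [[360.85534442 299.47489879]]
```

View pics/zz.png

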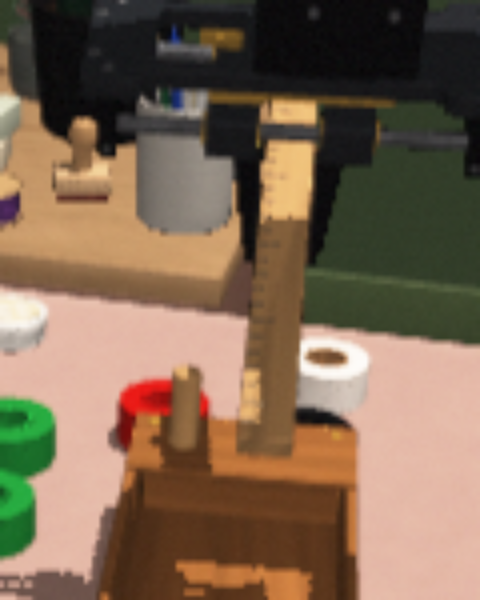

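End b appears at (386,251), which matches the prediction for z = 165 mm.

Run:
```python
from h import *
st("pre"); print(sign_off())
```

```text
pre 25.59 [-12.  -70.3 204.8] [-0.   0.  -0.9] [ 0.14  0.06 -0.02] 0.247
the job is handed in; nothing more can be done
None
```

I lifted the white roll off its post, set it flat on the bare counter and let go. I then drew the ruler out of the caddy and handed the job in at 25.6 s, still holding the ruler. No verdict was reported.

- **How the ruler came out:** the open fingers (119 mm over their backs) are wider than the 110 mm opening, so I entered diagonally and turned the wrist until the pads gripped squarely. I then slid the ruler under the long cover, tilted it 20° and drew it out along its length.
- **Last checks:** the ruler's lower end is about 165 mm above the counter, against the 118 mm needed, and the grip is steady at 24 mm with almost no outside force. The roll stands flat at about (0.46, -0.245), and the soap, reader and tin look unmoved in the top view.
- **Disagreed:** my first estimate of where the ruler lay along the caddy was about 10 mm off. The expected touch on the end wall never came, so I measured the ruler's visible end in the top picture instead.
- **Contact with the walls:** when the fingers closed diagonally, the ruler turned about 18° until it met the caddy walls. The wrist force stayed under about 7 N there; I could not measure the force between the ruler and the caddy directly.

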